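Clamp the offcut in the cam jig

ROBOT

A 6-joint arm with a two-finger parallel gripper is mounted at the origin on a cart in front of the work surface, level with it; the furniture and walls round the work are solid. World frame = base frame: x ahead of the robot, y to its left, z up, the work surface at z = 0. Lengths are in m, angles in rad, forces in N, time in s.
With the tool pointing down it reaches from about 0.35 to 1 m from the base axis. Payload 7.1 kg.
Tool frame: the origin (TCP) lies between the finger pads; the fingertips stand 22 mm ahead of it and the grasp point (between the pads) lies 3 mm ahead of it; z points along the fingers, y is the line along which they close (so a half turn about z gives the same grasp; the last joint's range is limited). The gripper opens to 85 mm and grips with 20 to 120 N. Pads are 22 mm wide; open, the fingers measure 114 mm over their backs; the gripper's body (76 mm by 85 mm) begins 54 mm behind the grasp point. The pads swing forward as they close: fully open they stand 13 mm farther back than shut.
Start: joints at [1.251, 0.423, 1.63, -0, 1.089, -0.019], TCP at [0.185, 0.597, 0.253] pointing down, gripper open.
Joint ranges: [-3, 3], [-0.9, 2.11], [0.09, 2.58], [-1.31, 4.45], [0.11, 2.69], [-2.54, 2.54]. Speed limits (rad/s): [2.39, 2.39, 3.01, 3.14, 3.14, 3.14].

INTERFACE

Orientations are given as a rotation vector (axis times angle).
In Python, from rig import manip gives the robot as it stands. The module is installed in compiled form; this text tells all that it offers. Calls block until the motion is done:
- manip.move_to(position, orientation): joint-space move of the TCP to a pose.
- manip.servo_line(position, orientation=None, rate=0.15): straight line of the TCP; orientation=None keeps the orientation; rate is the mean speed in m/s.
- manip.set_joints(angles): joint-space move.
- manip.command_gripper(opening, f_grip=None): finger opening in m; f_grip is the grip in N (None keeps the last); returns when the fingers have stopped.
- manip.hold(seconds).
- manip.solve_ik(position, orientation): joint angles nearest the present ones, or None.
- manip.camera(name): name is "side" or "top"; returns a dict with "image" (400x640x3 uint8, red, green, blue), "fx", "fy", "cx", "cy" (pixels), "cam_to_world" (4x4, takes a point from camera to world coordinates). Camera axes: x right, y down, z forward; pixel columns grow to the right and rows downward; lengths in m; the calibration is good to about 2 mm. A picture is of the moment at which its call begins. There is no depth.
A pose or a line that the arm cannot do raises manip.IKError and nothing moves.
- manip.sign_off(): hands the job in; it is judged then, once.
Readings, each from a call of its own:
- manip.get_time(): time.
- manip.get_joint_positions(): joint angles.
- manip.get_joint_vel(): joint speeds.
- manip.get_tau(): joint torques, N m.
- manip.get_position(): TCP position.
- manip.get_ee_rot(): TCP orientation.
- manip.get_contact_force(): force on the tool from outside, world axes, zero at the start.
- manip.get_torque(): the same for the moment, N m.
- manip.get_width(): finger opening in m.
- manip.get_grip_force(): force on a finger pad.
Only numpy, scipy, OpenCV 4.12 (cv2) and the standard library are available. Lean on these libraries where they do the work, as an engineer would, in place of code of your own. Each camera call takes 0.05 s, during which the arm holds its last target. There are 200 camera calls.

TASK

Clamp the wooden offcut in the jig using fingertip pushes only. First, while the clamp lever is still open, slide the offcut along the fence until its end is hard against the end stop; then push the lever's arm round with a finger, clockwise from above, all the way to its closed stop, so that its cam presses the offcut tight against the fence. Push gently, do not grip or lift anything, and leave the things round the jig where they are.

Things in the scene. Friction and masses are not known exactly. Their poses are not given: they have to be found in the camera images.
- jig: Clamping jig, screwed down; plywood base 12 mm thick, x -115..85, y -120..150 mm in its own frame. Origin on the base's underside, frame z up, +x towards the fence, +y along the fence, away from the end stop. The fence lies at the side far from the robot, the end stop at the robot's right, the lever's pivot (x = -57.6, y = -20 mm) on the near side. Position and yaw (+-0.45) vary.
- fence_face (a point): Point on the working face of the reddish wooden fence (at x = +60 mm in the jig's frame, y -107..143 mm, top 42 mm above the bench). This point: x 60, y 18, z 30 mm. Axes as jig.
- stop_face (a point): Point on the working face of the reddish wooden end stop (at y = -70 mm in the jig's frame, x -23..59 mm, top 42 mm above the bench). This point: x 15, y -70, z 30 mm. Axes as jig.
- offcut: Brown wooden offcut 125 x 90 x 45 mm, about 0.5 kg, lying loose and flat on the jig's base (top 57 mm above the bench), long side along the fence, 20..55 mm short of the end stop and 2.5..4.5 mm off the fence. Origin: centre of the end face that looks at the end stop, 34.5 mm above the bench; own z runs along its length away from the stop. Home: origin at x 15, y -70 mm in the jig's frame.
- offcut_rear (a point): Centre of the offcut's other end face (the one to push on to send it to the end stop), 34.5 mm above the bench; z axis as offcut.
- clamp_lever (a joint): Lever angle, rad, growing clockwise from above: 0 fully open, 2.0 closed stop; starts 0..0.45. At q the arm points along angle pi/2 + 2.0 - q (counter-clockwise from the jig's +x): closed along +y, parallel to the fence; open about -x, to the robot. Stays where left (friction 0.12 N m, some 1.5 N at push_point); the cam squeezes the offcut from about 1.65 on and takes a little more.
- lever_pivot (a point): Clamp lever: reddish wooden eccentric cam (disc 40 mm across, centre 8 mm off the pivot) with a straight arm. Origin on the pivot axis, 14 mm above the bench; x along the arm, z up. Arm: bar 14 mm wide, 26..38 mm above the bench, 5 to 110 mm from the pivot, with a 20 mm round end at 108 mm (26..42 mm above the bench). Push on its +y side.
- push_point (a point): Point in the middle of the arm, 85 mm from the pivot, 32 mm above the bench: a good place to push beside.
- sanding_block: Bystander: cork sanding block 62 x 101 x 28 mm, beyond the end stop. Origin under its centre.
- tape_measure: Bystander: tape measure 64 x 84 x 35 mm. Origin under its centre.
- masking_tape: Bystander: roll of masking tape 104 mm across, 25 mm high, left of the jig. Origin under its centre.
- tin_blue: Bystander: small round tin 56 mm across, 21 mm high, near the bench's front edge. Origin under its centre.
- loose_bolt_1: Bystander: hex bolt 46 mm long, 13 mm high, left of the jig. Origin under its centre.
- pencil: Bystander: carpenter's pencil 163 mm, near the bench's front edge. Origin under its centre.
- screwdriver_red: Bystander: screwdriver 190 x 31 mm, to the right. Origin under its centre.

How it is judged:
On the way:
1. the offcut is against the end stop, with the lever still open (y of offcut in the frame of jig below -0.067 m and value of joint clamp_lever below 1 rad), for 0.2 s.
At the end, for the whole second after the job is handed in: Lever within 0.2 rad of its closed stop with its cam pressing on the offcut (over 2 N); the offcut flat on the base, within 3 mm of the end stop and within 2 mm of the fence at both ends, at rest (value of joint clamp_lever above 1.8 rad and contact force between clamp_lever and offcut above 2 N and y of offcut in the frame of jig below -0.067 m and x of each of offcut, offcut_rear in the frame of jig above 0.013 m and z of offcut in the frame of jig below 0.038 m and linear speed of offcut below 0.01 m/s); the robot touches nothing.
It fails at once if the offcut is lifted or tipped by more than 10 mm (z of any of offcut, offcut_rear in the frame of jig above 0.0445 m).
It fails at once if the lever is gripped or forced (over 35 N) (contact force between the fingers and clamp_lever above 35 N).
It fails at once if the offcut is pressed with more than 60 N (contact force between the fingers and offcut above 60 N).
It fails at once if a bystander is moved by more than 25 mm (distance of any of sanding_block, tape_measure, masking_tape, tin_blue, loose_bolt_1, pencil, screwdriver_red from where it was at the start of the episode above 0.025 m).
It also fails if it takes over 51 s, if anything falls off the work surface, if the arm or the gripper's body presses on something with over 40 N, if the wrist force passes 120 N, or if a joint passes its speed limit or range.

## Working session

There is one attempt and no reset: what is moved stays moved. The work goes in short steps, each a Python script; the robot and the scene stay as the last script left them, time stands still between calls to the robot, and variables do not carry over. Pictures are saved under pics/ and viewed, at most 10 in all, crops included, and the job is handed in when it is done.

```bash
mkdir -p pics; python3 - <<'E'
from rig import manip
import cv2,numpy as np,pickle
for n in("top","side"):
    c=manip.camera(n); pickle.dump(c,open(n+".pkl","wb")); cv2.imwrite(f"pics/{n}0.png",c["image"][:,:,::-1])
    print(n,c["fx"],c["fy"],c["cx"],c["cy"],np.round(c["cam_to_world"],3).tolist())
print(manip.get_time(),manip.get_ee_rot(),manip.get_width())
E
```

```text
top 369.852383126948 369.852383126948 316.0685269202771 193.34485864941814 [[0.102, -0.968, 0.229, 0.328], [-0.995, -0.099, 0.021, -0.069], [0.002, -0.23, -0.973, 1.001], [0.0, 0.0, 0.0, 1.0]]
side 469.6487178523004 469.6487178523004 319.3544901095886 203.7798606386479 [[0.969, 0.21, -0.128, 0.717], [0.246, -0.83, 0.501, -0.789], [-0.001, -0.517, -0.856, 1.314], [0.0, 0.0, 0.0, 1.0]]
0.1 [-4.70703178e-01 -3.10588332e+00  2.23842904e-03] 0.08553025651004591
```

View pics/top0.png

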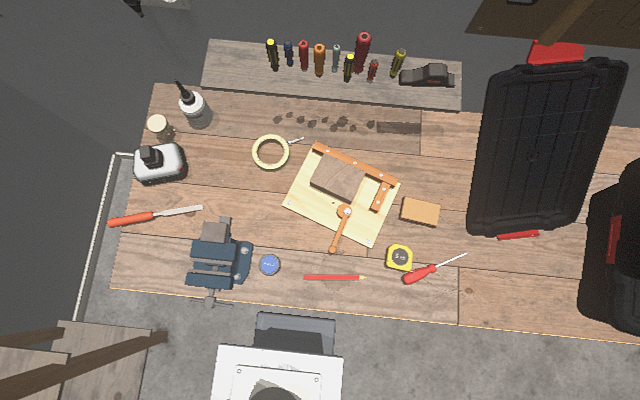

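View pics/side0.png

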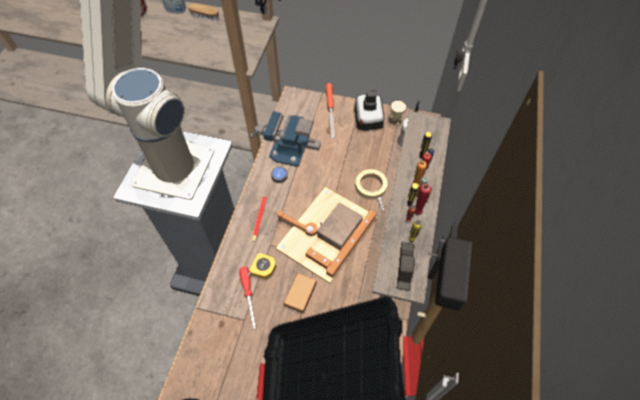

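Top: the fence runs (314,147)–(396,180), the stop is near (383,195), the offcut near (337,175), and the lever pivot near (344,212) with its arm end at (334,248). I'll enlarge the jig in both views.

```bash
cat > h.py <<'E'
import numpy as np,cv2,pickle
def ray(c,u,v,z):
    M=np.array(c["cam_to_world"]); d=M[:3,:3]@[(u-c["cx"])/c["fx"],(v-c["cy"])/c["fy"],1]
    return M[:3,3]+d*(z-M[2,3])/d[2]
def proj(c,p):
    M=np.array(c["cam_to_world"]); q=M[:3,:3].T@(np.asarray(p)-M[:3,3]); return np.array([q[0]/q[2]*c["fx"]+c["cx"],q[1]/q[2]*c["fy"]+c["cy"]])
def orange(c):
    h=cv2.cvtColor(c["image"],cv2.COLOR_RGB2HSV); return cv2.inRange(h,(5,140,110),(17,255,255)),h
E
python3 - <<'E'
from h import *
t=pickle.load(open("top.pkl","rb"));s=pickle.load(open("side.pkl","rb"))
a=cv2.resize(t["image"][130:260,270:410],None,fx=5,fy=5,interpolation=cv2.INTER_CUBIC)[:600]
m,h=orange(t)
cv2.imwrite("pics/topc.png",a[:,:,::-1])
b=cv2.resize(s["image"][180:285,265:390],None,fx=5.5,fy=5.5,interpolation=cv2.INTER_CUBIC)[:600]
cv2.imwrite("pics/sidec.png",b[:,:,::-1])
for p in [(344,212),(336,240),(350,160),(383,195),(337,175),(300,200),(330,190)]: print(p,h[p[1],p[0]])
E
```

```text
(344, 212) [  0   8 212]
(336, 240) [ 14 124 237]
(350, 160) [ 13 130 233]
(383, 195) [ 14 135 231]
(337, 175) [ 14  60 201]
(300, 200) [ 24  56 241]
(330, 190) [ 15  63 199]
```

View pics/topc.png

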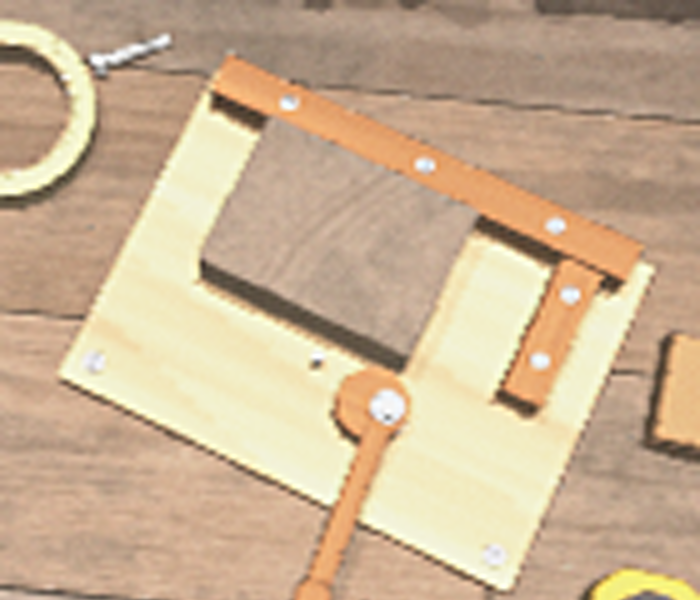

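View pics/sidec.png

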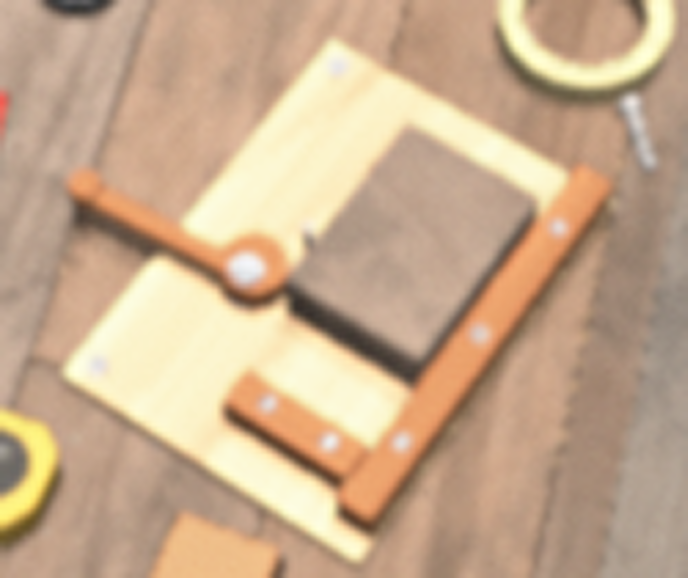

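The crops show clean corners. Top crop: base corners (60,378), (505,590), (655,265), and offcut top corners (202,264), (405,360), (478,215), (268,120). The side crop shows the same corners. I'll fit the poses by casting rays from these.

```bash
cat > m.py <<'E'
from h import *
t=pickle.load(open("top.pkl","rb"));s=pickle.load(open("side.pkl","rb"))
T=lambda x,y,z:ray(t,(x+.5)/5-.5+270,(y+.5)/5-.5+130,z)[:2]
S=lambda x,y,z:ray(s,(x+.5)/5.5-.5+265,(y+.5)/5.5-.5+180,z)[:2]
def fit(L,W):
    L,W=np.array(L),np.array(W); l=L-L.mean(0);w=W-W.mean(0)
    th=np.arctan2((l[:,0]*w[:,1]-l[:,1]*w[:,0]).sum(),(l*w).sum())
    R=np.array([[np.cos(th),-np.sin(th)],[np.sin(th),np.cos(th)]]); o=W.mean(0)-R@L.mean(0)
    return th,o,R,(W-(L@R.T+o))*1e3
J=[(-.115,.150),(-.115,-.120),(.085,-.120)]
O=[(-.045,.0625),(-.045,-.0625),(.045,-.0625),(.045,.0625)]
jt=fit(J,[T(60,378,.012),T(508,590,.012),T(655,265,.012)])
js=fit(J,[S(335,38,.012),S(65,372,.012),S(362,562,.012)])
ot=fit(O,[T(202,264,.057),T(405,360,.057),T(478,215,.057),T(268,120,.057)])
os_=fit(O,[S(410,127,.057),S(290,285,.057),S(418,370,.057),S(535,205,.057)])
if __name__=="__main__":
    for n,f in zip(("jt","js","ot","os"),(jt,js,ot,os_)): print(n,round(f[0],4),f[1].round(4),f[3].round(1).tolist())
    for j,o in((jt,ot),(js,os_)): print("offcut in jig",(j[2].T@(o[1]-j[1])).round(4),o[0]-j[0])
    th=(jt[0]+js[0])/2
    for j,F,pv,kn,f1,f2 in((jt,T,(388,406),(314,590),(211,95),(622,285)),(js,S,(245,267),(86,186),(574,168),(340,495))):
        q=lambda p,z:(j[2].T@(F(*p,z)-j[1])).round(4)
        P=q(pv,.045);K=q(kn,.042); d=K-np.array([-.0576,-.02]); print("pivot",P,"knob",K,"r",np.hypot(*d),"q",np.pi/2+2-np.arctan2(d[1],d[0])%(2*np.pi),"fence",q(f1,.042),q(f2,.042))
E
python3 m.py
```

```text
jt -0.3451 [ 0.5763 -0.1356] [[-0.6, -1.6], [1.0, 1.5], [-0.4, 0.2]]
js -0.3525 [ 0.5824 -0.1372] [[-0.0, -0.3], [0.4, 0.0], [-0.4, 0.3]]
ot -0.3459 [ 0.5994 -0.0996] [[0.0, -3.8], [1.6, 2.9], [-0.4, 1.1], [-1.2, -0.2]]
os -0.358 [ 0.6078 -0.1081] [[1.1, -0.3], [3.8, 1.7], [-0.9, 0.0], [-4.0, -1.4]]
offcut in jig [0.0095 0.0417] -0.0007882465914788583
offcut in jig [0.0139 0.0361] -0.005477455670884257
pivot [-0.0585 -0.0196] knob [-0.1621 -0.0252] r 0.10462929800012996 q 0.3794839181811889 fence [0.058 0.14 ] [ 0.0563 -0.1053]
pivot [-0.0592 -0.0229] knob [-0.1647 -0.03  ] r 0.10756584030257935 q 0.33610291887132293 fence [0.058  0.1368] [ 0.0601 -0.1054]
```

```bash
cat > r.py <<'E'
import numpy as np
from rig import manip
from scipy.spatial.transform import Rotation as Ro
TH=-.349; OR=np.array([.579,-.136])
c,s=np.cos(TH),np.sin(TH); R2=np.array([[c,-s],[s,c]])
def W(x,y,z): return [*(R2@[x,y]+OR),z]
def ori(psi): return (Ro.from_euler("z",psi)*Ro.from_euler("x",np.pi)).as_rotvec()
def F(): # force in jig axes, z
    f=np.array(manip.get_contact_force()); return np.r_[R2.T@f[:2],f[2]]
E
python3 - <<'E'
from r import *
manip.command_gripper(0.0,20)
o=ori(np.pi/2+TH)
manip.move_to(W(.013,.145,.16),o)
print(manip.get_time(),manip.get_joint_positions(),F())
manip.servo_line(W(.013,.145,.07),o); 
for z in (.062,.057,.052): manip.servo_line(W(.013,.145,z),o,rate=.05); print(z,F().round(2))
f0=F()
for y in np.arange(.135,.09,-.005):
    manip.servo_line(W(.013,y,.052),o,rate=.06); f=F()-f0; print(round(y,3),f.round(1),manip.get_time())
    if f[1]>1: break
import cv2
cm=manip.camera("top"); cv2.imwrite("pics/t1.png",cv2.resize(cm["image"][110:260,240:440],None,fx=4,fy=4)[:,:,::-1])
E
```

```text
3.55 [-2.37548992e-02  5.56832291e-01  1.65271152e+00  1.14259022e-04
  9.31888081e-01  3.23841634e-01] [0.0007322  0.36559239 0.38893363]
0.062 [ 0.78  0.43 -0.09]
0.057 [ 0.21  0.64 -0.01]
0.052 [-0.32  0.04  0.48]
0.135 [ 0.6  0.9 -0.1] 5.425
0.13 [ 0.  -0.2 -0. ] 5.675
0.125 [ 0.4 -0.6 -1.2] 5.925
0.12 [ 0.9 -0.4  0.6] 6.175
0.115 [ 0.4 -0.3 -0.4] 6.425
0.11 [-0.2 -0.1 -2.1] 6.675
0.105 [ 1.  -0.1 -1.4] 6.925
0.1 [-0.5 -0.4 -1. ] 7.175
0.095 [ 0.7 -0.2  0. ] 7.425
0.09 [ 0.8 -1.  -0.4] 7.675
```

View pics/t1.png

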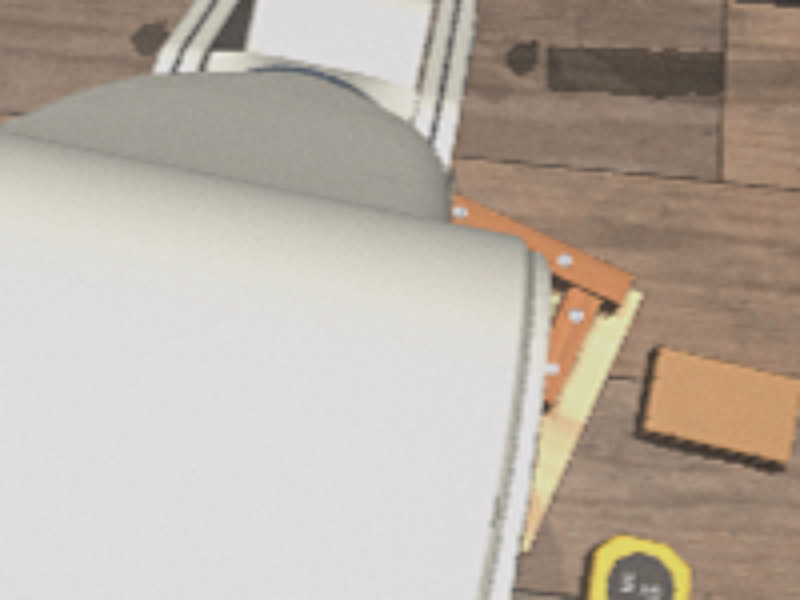

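The arm hides the jig from above (only the stop shows, near (570,330)), and the force readings don't show contact yet. I'll check with the side camera.

```bash
python3 - <<'E'
from r import *
import cv2
print(manip.get_position(),W(.013,.09,.052),manip.get_width())
cm=manip.camera("side"); cv2.imwrite("pics/s1.png",cv2.resize(cm["image"][160:300,240:420],None,fx=4.2,fy=4.2,interpolation=cv2.INTER_CUBIC)[:,:,::-1])
print(np.mean([(manip.hold(.02),F())[1] for _ in range(10)],0))
E
```

```text
[ 0.62183257 -0.05614961  0.05196282] [np.float64(0.6219925405423726), np.float64(-0.05587109474283054), 0.052] -4.27604658160676e-05
[ 0.02892172  0.11105864 -0.23819066]
```

View pics/s1.png

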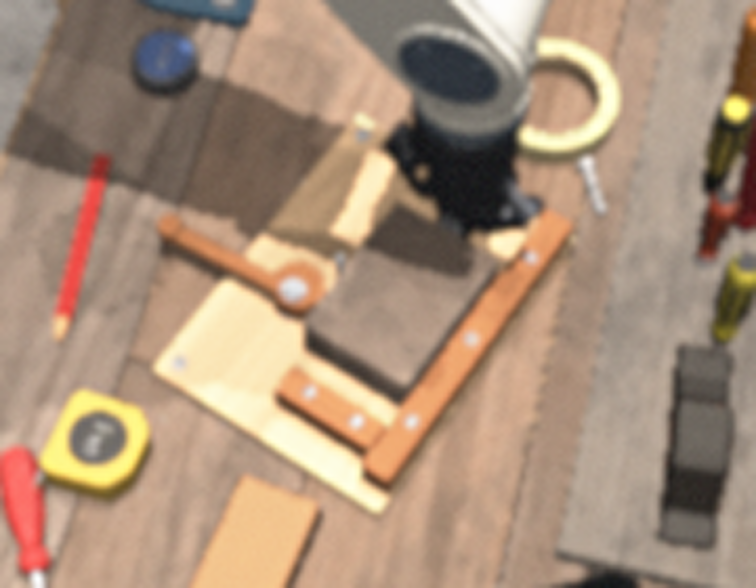

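The side view shows the offcut sliding towards the stop: its far right corner moved from (341,247) to about (336,254) in full-image pixels. The push works with little force, so I'll continue until the stop pushes back.

```bash
python3 - <<'E'
from r import *
o=ori(np.pi/2+TH); y=.09
av=lambda:np.mean([(manip.hold(.01),F())[1] for _ in range(5)],0)
while y>.052:
    y-=.004 if y>.072 else .0015
    manip.servo_line(W(.013,y,.052),o,rate=.05); f=av(); print(round(y,4),f.round(1),round(manip.get_time(),2))
    if f[1]>7: break
import cv2,pickle
cm=manip.camera("side"); pickle.dump(cm,open("side2.pkl","wb"));cv2.imwrite("pics/s2.png",cv2.resize(cm["image"][180:285,265:390],None,fx=5.5,fy=5.5,interpolation=cv2.INTER_CUBIC)[:,:,::-1])
E
```

```text
0.086 [ 0.  -0.4  0.1] 8.23
0.082 [ 0.1 -0.2 -0. ] 8.53
0.078 [-0.1  0.   0.1] 8.82
0.074 [0.2 0.3 0.1] 9.11
0.07 [-0.2 -0.2  0.1] 9.4
0.0685 [-0.1  0.3 -0.1] 9.69
0.067 [ 0.1  0.9 -0.4] 9.98
0.0655 [-0.1  1.1 -0.1] 10.28
0.064 [ 0.3  8.3 -1.3] 10.57
```

View pics/s2.png

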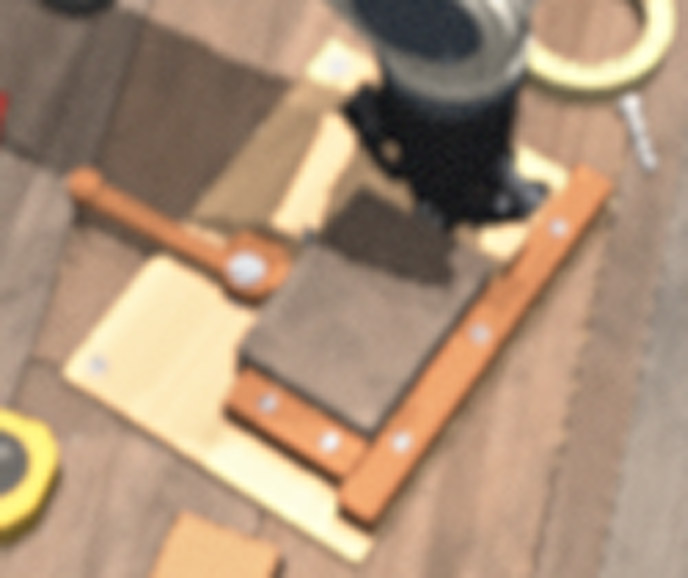

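The offcut's end is against the stop: the stop's top edge meets it along (240,365)–(370,430), and finger y = 0.064 with 8 N fits. Next I'll retreat and push the lever.

```bash
cat >> r.py <<'E'
def L(q,d,z,r=.078):
    a=np.pi/2+2-q; m=a-np.pi/2
    return W(-.0576+r*np.cos(a)-d*np.cos(m),-.02+r*np.sin(a)-d*np.sin(m),z),ori(m+TH)
def fm(q,n=5):
    m=2-q; f=np.mean([(manip.hold(.01),F())[1] for _ in range(n)],0); return np.r_[-(f[0]*np.cos(m)+f[1]*np.sin(m)),f[:3]].round(1)
E
python3 - <<'E'
from r import *
manip.hold(.2)
o=ori(np.pi/2+TH)
manip.servo_line(W(.013,.1,.052),o); manip.servo_line(W(.013,.105,.15),o,rate=.25)
manip.move_to(*L(.36,.048,.12)); print(manip.get_time(),manip.get_joint_positions())
manip.servo_line(L(.36,.048,.06)[0],rate=.15)
for z in(.052,.045): manip.servo_line(L(.36,.048,z)[0],rate=.05); print(z,fm(.36))
manip.servo_line(L(.36,.026,.045)[0],rate=.08); print(fm(.36))
manip.servo_line(L(.36,.018,.045)[0],rate=.05); print(fm(.36))
for q in np.arange(.45,1.0,.09):
    p,o=L(q,.018,.045); manip.servo_line(p,o,rate=.06); print(round(q,2),fm(q),round(manip.get_time(),2))
import cv2
cm=manip.camera("side"); cv2.imwrite("pics/s3.png",cv2.resize(cm["image"][180:285,265:390],None,fx=5.5,fy=5.5,interpolation=cv2.INTER_CUBIC)[:,:,::-1])
E
```

```text
12.675 [-3.81150503e-01  4.07266771e-01  2.07374048e+00  1.71187196e-04
  6.59355735e-01 -1.01249017e-01]
0.052 [-0.1  0.   0.1 -0.2]
0.045 [ 0.3 -0.1 -0.3 -0.4]
[ 0.2  0.3 -0.1  0.2]
[-0.1  0.4  0.1 -0.2]
0.45 [ 0.1 -0.  -0.1  0.1] 15.03
0.54 [-0.1 -0.   0.1  0.4] 15.34
0.63 [-0.2  0.3  0.1  0.1] 15.65
0.72 [-0.  -0.1  0.1  0.1] 15.96
0.81 [ 0.1 -0.2  0.   0.1] 16.27
0.9 [-0.1 -0.1  0.2  0.2] 16.57
0.99 [ 0.1 -0.1 -0.   0. ] 16.88
```

View pics/s3.png

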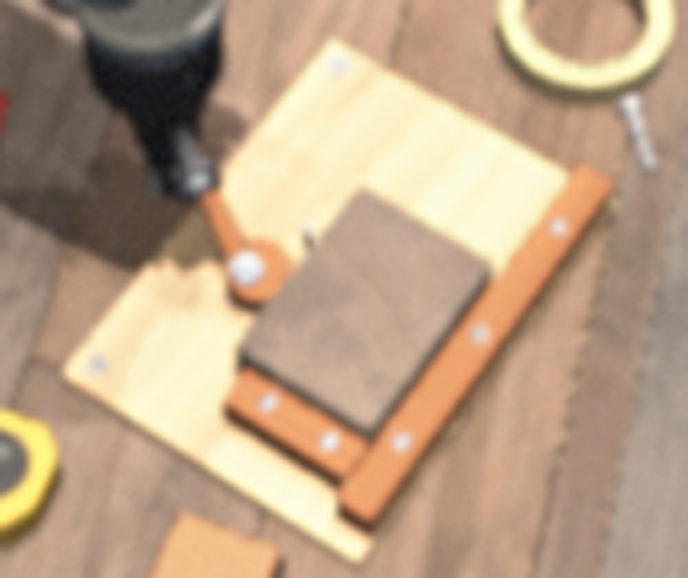

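The lever is turning with the finger: the visible arm now runs from the pivot (245,267) up to (210,195). The offcut is still on the stop. I'll carry on in finer steps towards the closed stop.

```bash
python3 - <<'E'
from r import *
q=.99
while q<2.12:
    q+=.08 if q<1.5 else .03 if q<1.85 else .012
    p,o=L(q,.018,.045); manip.servo_line(p,o,rate=.05); f=fm(q); print(round(q,3),f,round(manip.get_time(),2))
    if abs(f[0])>20 or (q>1.93 and abs(f[0])>14): break
import cv2,pickle
cm=manip.camera("side"); cv2.imwrite("pics/s4.png",cv2.resize(cm["image"][180:285,265:390],None,fx=5.5,fy=5.5,interpolation=cv2.INTER_CUBIC)[:,:,::-1])
E
```

```text
1.07 [-0.  -0.2  0.2 -0.1] 17.25
1.15 [ 0.1  0.1 -0.2 -0.1] 17.57
1.23 [-0.   0.2 -0.2 -0.1] 17.88
1.31 [ 0.3 -0.3 -0.2 -0.1] 18.2
1.39 [ 0.5 -0.4 -0.2  0.2] 18.52
1.47 [ 1.2 -1.1 -0.5 -0.1] 18.83
1.55 [ 0.4 -0.6  0.4 -0.2] 19.15
1.58 [ 1.5 -1.  -1.3  0.1] 19.44
1.61 [ 1.8 -1.6 -0.9 -0.3] 19.73
1.64 [ 1.6 -1.6 -0.3 -1.2] 20.02
1.67 [ 1.4 -1.3 -0.3 -1. ] 20.32
1.7 [ 1.5 -1.7  0.2 -1.3] 20.61
1.73 [ 2.6 -2.5 -0.8 -0.4] 20.9
1.76 [ 3.4 -3.2 -1.3  0.2] 21.19
1.79 [ 5.2 -4.9 -1.9  1. ] 21.48
1.82 [ 4.8 -4.6 -1.7  1.2] 21.77
1.85 [ 6.4 -6.2 -1.9  1.5] 22.07
1.862 [ 6.6 -6.3 -2.3  2.4] 22.36
1.874 [ 7.1 -6.8 -2.5  3.3] 22.65
1.886 [ 7.7 -7.4 -2.6  3.2] 22.94
1.898 [ 7.2 -7.  -2.2  3.4] 23.23
1.91 [ 8.3 -8.1 -2.2  3.5] 23.52
1.922 [ 7.7 -7.6 -1.5  3.9] 23.82
1.934 [ 7.6 -7.5 -2.2  3.6] 24.11
1.946 [ 8.4 -8.3 -1.7  4.6] 24.4
1.958 [ 7.8 -7.7 -2.1  3.5] 24.69
1.97 [ 8.3 -8.3 -1.5  4.5] 24.98
1.982 [ 8.3 -8.2 -1.8  4.1] 25.27
1.994 [ 8.8 -8.7 -1.4  4.6] 25.57
2.006 [ 8.3 -8.3 -2.2  4.2] 25.86
2.018 [ 9.1 -9.1 -1.6  5.4] 26.15
2.03 [ 11.9 -11.9  -0.7   7.7] 26.44
2.042 [ 14.4 -14.5  -0.4  10.4] 26.73
```

View pics/s4.png

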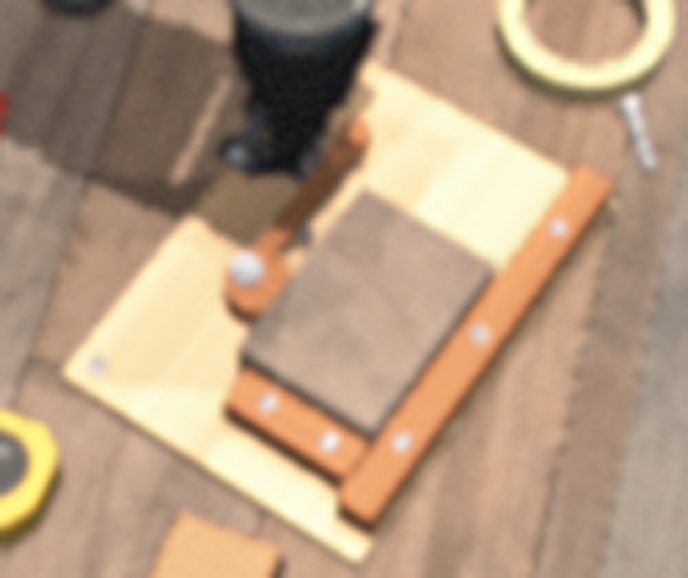

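The arm now lies parallel to the fence, from the pivot (245,267) to the knob (350,135), and the force rise at q ≈ 2.02 marks the closed stop. I'll back off and take a last look.

```bash
python3 - <<'E'
from r import *
p,o=L(2.042,.055,.045); manip.servo_line(p,o,rate=.06); print(fm(2))
p[2]=.16; manip.servo_line(p,o,rate=.2)
manip.move_to([.3,.35,.25],o)
import cv2
cm=manip.camera("top"); cv2.imwrite("pics/t5.png",cv2.resize(cm["image"][130:250,270:410],None,fx=5,fy=5,interpolation=cv2.INTER_CUBIC)[:,:,::-1])
print(manip.get_time())
E
```

```text
[ 0.  -0.   0.3  0. ]Traceback (most recent call last):
  File "<stdin>", line 4, in <module>
rig.IKError: the arm cannot take that pose within its joint ranges
```

```bash
python3 - <<'E'
from r import *
manip.set_joints([1.251,.423,1.63,0,1.089,-.019])
import cv2
cm=manip.camera("top"); cv2.imwrite("pics/t5.png",cv2.resize(cm["image"][130:250,270:410],None,fx=5,fy=5,interpolation=cv2.INTER_CUBIC)[:,:,::-1])
print(manip.get_time())
E
```

```text
30.9083
```

View pics/t5.png

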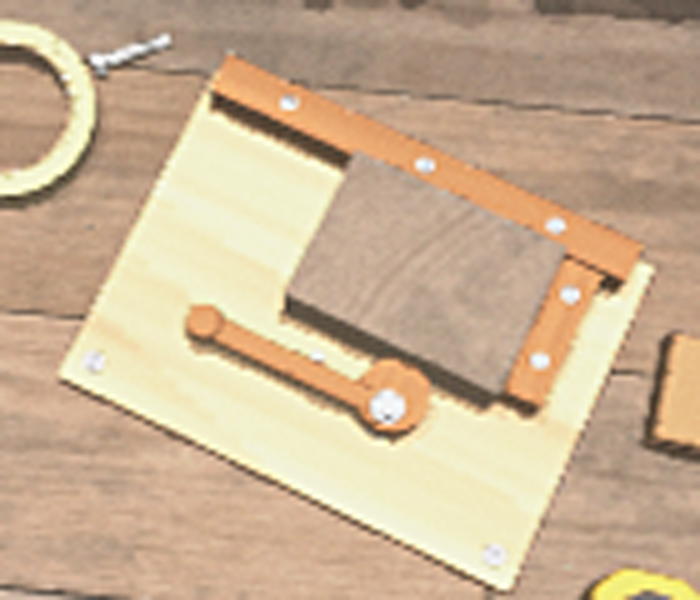

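The lever (205,322)–(388,406) is parallel to the fence, the offcut sits against both stop and fence, and the arm is clear. I'm handing it in.

```bash
python3 -c "
from rig import manip
print(manip.sign_off())"
```

```text
the job is handed in; nothing more can be done
None
```

I handed the job in at about 31 s of robot time: the offcut is against the end stop and the fence, the lever is at its closed stop and the robot is clear, but the sign-off gave no verdict and I couldn't measure the cam's force on the offcut directly.

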